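# Hold the lens steriliser's sprung lid at the set mark

## Task

I want to look at the trial lenses in the white sterilising box: take the black stand magnifier off its lid and set it down upright on a free place on the desk top, without dropping it. Then lift the box's sprung lid by its steel bar until the needle on the lid's side points at the black mark clip on the arc scale, and finish while still holding the lid by the bar at that angle; don't let the lid slam, and leave the mark and everything else on the desk as they are.

Things in the scene. Friction and masses are not known exactly. Their poses are not given: they have to be found in the camera images.
- lens_box: Sterilising box for trial lenses, a white case fixed to the desk, 170 mm deep (its x) by 220 mm wide (its y), rim 86 mm above the desk; origin at the centre of its underside. Its front (vents, switch) faces its own -x, roughly towards the robot. It carries a closed grey lid with a horizontal steel bar handle at the front and, along its left (+y) side, an upright metal arc scale (119 mm left of the middle plane, top at most 165 mm above the desk).
- lid_hinge (a point): Middle of the lid's hinge line, at the rear of the lens box: 75 mm behind (+x of the box) its origin and 88 mm above the desk. The hinge line runs along the box's y.
- lid (a joint): Lid angle in rad: 0 closed, grows as the front edge rises; stops at 1.1. A spring pulls it shut always: it needs about 4 to 7 N at the bar, along its path, and falls shut when let go. The lid's flat top is 12 mm above the hinge line (100 mm above the desk when closed).
- lid_bar: The lid's steel bar handle: a round bar 12 mm thick and 100 mm long, along the box's y, on two posts 86 mm apart; free space of about 28 mm under it. Origin at the middle of the bar on its axis, which lies 150 mm in front (-x) of the hinge line and 46 mm above it when the lid is closed (34 mm above the lid's top). It turns with the lid; its x axis points from the front to the hinge along the lid.
- lid_pointer (a point): Tip of the dark needle on the lid's left side, 68 mm from the hinge line; turns with the lid (x axis along the lid towards the hinge).
- mark (a joint): Angle in rad at which the mark stands: the lid angle that is wanted (0.4 to 0.8). The mark is not to be moved.
- mark_tip (a point): Inner end of the mark, a small black clip 26x10x7 mm with a round button, clamped on the arc scale, 70 mm from the hinge line; the needle points at it when the lid stands at the mark's angle (its x axis is then parallel to lid_pointer's).
- loupe: Stand magnifier, a black upright cylinder 36 mm across and 26 mm high, 0.05 kg, standing on the closed lid behind the bar; origin at the centre of its underside, z up.
- gel_bottle: Bystander: white squeeze bottle 44 mm across, 85 mm tall, left of the lens box; origin at the centre of its underside. Leave alone.
- tip_case: Bystander: small closed case 56x66x30 mm, behind on the left; origin at the centre of its underside. Leave alone.
- drops_small: Bystander: small eye-drop bottle 25 mm across, 62 mm tall, left side; origin at the centre of its underside. Leave alone. The front left part of the desk, nearer the robot than this bottle, is empty.
- strip_box: Bystander: small carton 30x66x22 mm, at the right front; origin at the centre of its underside. Leave alone.
- rubber_stamp: Bystander: hand stamp 22x45x58 mm, at the right front; origin at the centre of its underside. Leave alone.
- lens_tin: Bystander: flat round tin 40 mm across, 18 mm high, at the right front; origin at the centre of its underside. Leave alone.
- penlight: Bystander: penlight 14 mm thick, 120 mm long, lying behind the lens box; origin at the centre of its underside. Leave alone.
Things that resemble listed ones, but are neither listed nor needed, are in the scene too. Several things have the shape of the loupe; the one meant has the colours described above.

How it is judged (in metres and radians):
On the way, in this order (a step that is already met when the one before it is completed fails the run):
1. the stand magnifier stands upright on the desk, let go, with the lid still closed (height (world z) of loupe between -0.005 and 0.005 m and angle between loupe's own z axis and vertical below 0.12 rad and contact force between the fingers and loupe below 0.1 N and linear speed of loupe below 0.03 m/s and value of joint lid below 0.05 rad), for 0.2 s.
2. the lid is held by its bar with the needle at the mark (angle between the x axis of lid_pointer and the x axis of mark_tip, either way round below 0.09 rad and contact force between the fingers and lid_bar above 1 N), for 0.5 s.
At the end, for the whole second after the job is handed in: The lid is held still by the gripper on the steel bar (over 1 N on the bar), its angle within 0.09 rad (5 degrees) of the mark's; the stand magnifier stands upright on the desk (within 0.12 rad), let go and at rest (all of step 2 and velocity of joint lid between -0.1 and 0.1 rad/s and height (world z) of loupe between -0.005 and 0.005 m and angle between loupe's own z axis and vertical below 0.12 rad and contact force between the fingers and loupe below 0.1 N and linear speed of loupe below 0.03 m/s); the arm keeps its last pose, push and grip.
It fails at once if the stand magnifier is dropped or knocked off (linear speed of loupe above 0.8 m/s and contact force between the fingers and loupe below 0.05 N).
It fails at once if the lid slams (velocity of joint lid below -2 rad/s).
It fails at once if the mark is moved (distance of mark_tip from where it was at the start of the episode above 0.008 m).
It fails at once if a bystander is moved (distance of any of gel_bottle, tip_case, drops_small, strip_box, rubber_stamp, lens_tin, penlight from where it was at the start of the episode above 0.03 m).
It also fails if it takes over 59 s, if anything falls off the work surface, if the arm or the gripper's body presses on something with over 40 N, if the wrist force passes 120 N, or if a joint passes its speed limit or range.

## Robot

A 7-joint arm with a two-finger parallel gripper is mounted at the origin on a cart in front of the work surface, level with it; the furniture and walls round the work are solid. World frame = base frame: x ahead of the robot, y to its left, z up, the work surface at z = 0. Lengths are in m, angles in degrees, forces in N, time in s.
With the tool pointing down it reaches from about 0.375 to 0.925 m from the base axis. Payload 3.1 kg.
Tool frame: the origin (TCP) lies on the front face of the gripper's body, between the roots of the fingers; the fingertips stand 73 mm ahead of it and the grasp point (between the pads) lies 54 mm ahead of it; z points along the fingers, y is the line along which they close (so a half turn about z gives the same grasp; the last joint's range is limited). The gripper opens to 85 mm and grips with 20 to 120 N. Pads are 22 mm wide; open, the fingers measure 114 mm over their backs; the gripper's body (76 mm by 85 mm) begins 54 mm behind the grasp point. The pads swing forward as they close: fully open they stand 13 mm farther back than shut.
Start: joints at [60.974, 21.939, 2.515, 91.553, -1.026, 66.532, -2.859], TCP at [0.258, -0.596, 0.304] pointing down, gripper open.
Joint ranges: [-149.38, 149.38], [-23.57, 123.04], [-84.95, 90], [0, 143.3], [-89.99, 269.99], [3.08, 112.72], [-163.45, 163.45]. Speed limits (degrees/s): [159.86, 159.86, 180, 180, 180, 180, 180].

## Interface

Orientations are given as a 3x3 rotation matrix whose columns are the frame's x, y, z axes.
In Python, from rig import bot gives the robot as it stands.
- The arm moves only by the tool step_arm, never from a script. Its argument "series" is a list of rows, each a list of 7 numbers: the opening, from 0 (shut) to 1 (fully open), then the shift along the world's x, y, z in m, then the turn, a rotation vector about the world's x, y, z in degrees. A call has exactly 5 rows; each row shifts and turns the commanded pose from where the row before left it; what a row does not reach is not made up. A row lasts 1/12 s, in which the tool goes at most 41.7 mm and 7.16 degrees, less where a joint would pass 70% of its speed; a pose out of reach is approached as far as the arm can. A call with a gripper value outside its range is refused whole. The fingers move at their own pace and stop on an object; the grip force is fixed at half the most. Time passes only in rows, so rows that do not move let the fingers close, or fill a call up. It gives the time, the measured TCP pose, the force, the opening and the grip force at its end, in the units of the state.
- bot.get_state(): the state, without advancing time (a new reading comes with each control period).
- bot.grab_frame(name): name is "scene" or "top" or "wrist"; returns (picture, depth): 420x560x3 uint8, red, green, blue; 420x560 float32, m along the optical axis (not along the pixel's ray), 0 where there is no reading.
- bot.camera_model(name): a dict with "fx", "fy", "cx", "cy" (pixels), "R" (3x3) and "t" (3): a world point X has camera coordinates R X + t. Camera axes: x right, y down, z forward; pixel columns grow to the right and rows downward; lengths in m; the calibration is good to about 2 mm. The wrist camera is an equidistant fisheye: a pixel r from the principal point sees the ray r / f radians off the axis. A picture is of the moment at which its call begins: read the wrist's pose just before it. camera_model takes no time and is no camera call; for the wrist camera it gives the pose at the moment of the call.
- bot.close_job(): hands the job in; it is judged then, once.
The state is a dict: "t": time; "qpos": joint angles; "qvel": joint speeds; "joint_torque": joint torques, N m; "tcp_pos": TCP position; "eef_rot": TCP orientation; "contact_force": force on the tool from outside, world axes, zero at the start; "ft_torque": the same for the moment, N m; "gripper_width": finger opening in m; "gripper_force": force on a finger pad.
Only numpy, scipy, OpenCV 4.12 (cv2) and the standard library are available. Lean on these libraries where they do the work, as an engineer would, in place of code of your own. Each camera call takes 0.05 s, during which the arm holds its last target. There are 200 camera calls.

## Working session

There is one attempt and no reset: what is moved stays moved. The work goes in short steps, Python scripts to look and compute and a tool call to move; the robot and the scene stay as the last step left them, time stands still between calls to the robot, and variables do not carry over. Pictures are saved under pics/ and viewed, at most 10 in all, crops included, and the job is handed in when it is done.

Besides the shell and the picture viewer there is one more tool, called by a JSON object that holds its "fn" and its "kwargs", one argument or row to a line. step_arm: Moves the arm, as the interface text tells. Its arguments: {"type":"object","properties":{"series":{"type":"array","items":{"type":"array","items":{"type":"number"}}}},"required":["series"]}

```bash
mkdir -p pics; cat > h.py <<'E'
import numpy as np, cv2
from rig import bot
def cloud(n):
    m=bot.camera_model(n); im,d=bot.grab_frame(n)
    v,u=np.mgrid[0:d.shape[0],0:d.shape[1]]
    pc=np.stack([(u-m['cx'])/m['fx']*d,(v-m['cy'])/m['fy']*d,d],-1)
    return im,d,(pc-np.array(m['t']))@np.array(m['R'])
def save(n,im): cv2.imwrite('pics/'+n+'.png',im[:,:,::-1])
E
python3 - <<'E'
from h import *
for n in ['scene','top']:
    im,d,P=cloud(n); save(n,im); np.savez('/tmp/'+n,im=im,d=d,P=P)
    m=bot.camera_model(n); print(n,m['fx'],-np.array(m['R']).T@m['t'])
s=bot.get_state(); print(s['t'],s['tcp_pos'],s['eef_rot'],s['contact_force'],s['gripper_width'])
E
```

```text
scene 501.52659266629564 [-0.4200067  -0.60284504  0.70012129]
top 392.3496109034772 [0.31442857 0.01461594 1.23720293]
0.1 [ 0.25810006 -0.59580293  0.30260274] [[ 9.17573067e-01  3.97565657e-01 -1.10223167e-03]
 [ 3.97567155e-01 -9.17570551e-01  2.15439060e-03]
 [-1.54863606e-04 -2.41502190e-03 -9.99997072e-01]] [-0.38941014 -0.48115372 -0.68154891] 0.08546849617661202
```

View pics/scene.png

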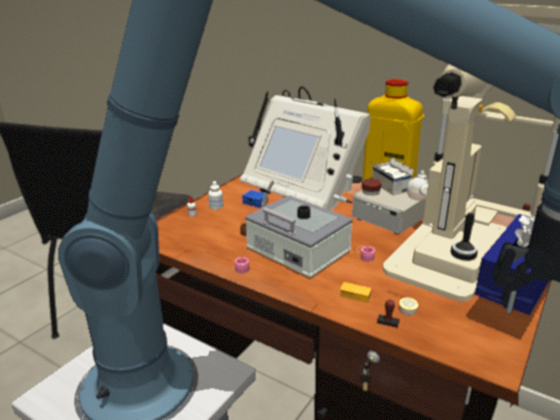

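View pics/top.png

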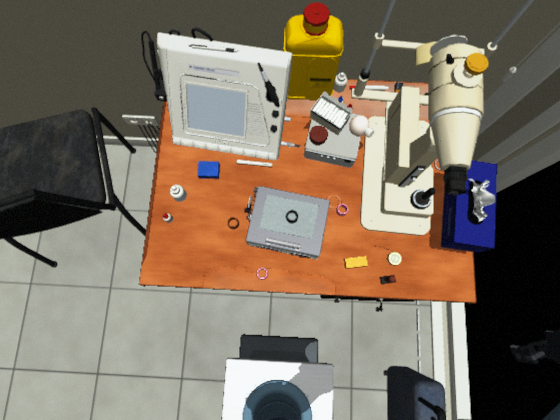

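The scene view shows the white box at about (300,235), with the loupe on its lid at (303,211). In the top view the box is at (287,225), the loupe at (292,216) and the bar near (280,243). Pink rings sit at (262,272) and (342,210), and a dark ring at (233,223).

```bash
python3 - <<'E'
from h import *
T=np.load('/tmp/top.npz');S=np.load('/tmp/scene.npz')
a=cv2.resize(T['im'][170:290,215:355],None,fx=4,fy=4,interpolation=2)
b=cv2.resize(S['im'][185:285,225:375],None,fx=4,fy=4,interpolation=2)
save('c1',cv2.resize(np.vstack([np.pad(a,((0,0),(0,40),(0,0))),b]),None,fx=.68,fy=.68,interpolation=3))
P=T['P'];im=T['im'].astype(int);z=P[...,2]
reg=np.zeros(z.shape,bool);reg[175:275,235:340]=1
lid=reg&(abs(z-.1)<.006)
c=P[lid];print('lid',lid.sum(),c.mean(0),cv2.minAreaRect((c[:,:2]*1000).astype(np.float32)))
for nm,m in [('loupe',reg&(z>.118)&(im.sum(2)<200)),('hi',reg&(z>.125)),('loupe26',reg&(abs(z-.126)<.005)&(im.sum(2)<200))]:
    c=P[m];print(nm,m.sum(),c.mean(0) if len(c) else 0,c.min(0),c.max(0))
m=reg&(z>.127)&(z<.15); n,l,st,ce=cv2.connectedComponentsWithStats(m.astype(np.uint8))
for i in range(1,n):
    if st[i,4]>4: q=P[l==i]; print(st[i],q.mean(0),cv2.minAreaRect((q[:,:2]*1000).astype(np.float32)))
for u,v in [(177,191),(208,170),(167,217),(356,262),(387,280),(395,258),(254,162),(233,223),(262,272),(342,210)]: print(u,v,P[v,u].round(3))
E
```

```text
lid 4024 [ 0.55670745 -0.00336915  0.10012423] ((557.7276611328125, 1.55291748046875), (231.4791259765625, 175.4048309326172), 81.09992218017578)
loupe 67 [0.56389978 0.03594576 0.14876739] [ 0.31442857 -0.02969531  0.11838472] [0.59248516 0.12284967 1.23720293]
hi 266 [0.48426267 0.02943539 0.30832483] [ 0.31442857 -0.04088677  0.12527821] [0.609907   0.12324964 1.23720293]
loupe26 38 [ 0.56498526 -0.0113078   0.12491701] [ 0.54910827 -0.02969531  0.12120258] [0.59248516 0.1089373  0.12956787]
[244 203   7  10  34] [0.57711418 0.11444187 0.14224255] ((577.6314086914062, 113.94808197021484), (11.68801498413086, 31.34417724609375), 70.05048370361328)
[266 238  35  11 146] [0.48196227 0.00794995 0.13819042] ((482.3337707519531, 8.092323303222656), (98.75995635986328, 12.375994682312012), 80.43746948242188)
177 191 [0.637 0.342 0.07 ]
208 170 [0.724 0.261 0.03 ]
167 217 [0.558 0.37  0.047]
356 262 [ 0.452 -0.221  0.022]
387 280 [ 0.402 -0.313  0.033]
395 258 [ 0.472 -0.343  0.017]
254 162 [0.766 0.116 0.012]
233 223 [0.559 0.17  0.   ]
262 272 [ 0.408  0.067 -0.   ]
342 210 [ 0.62  -0.179  0.003]
```

View pics/c1.png

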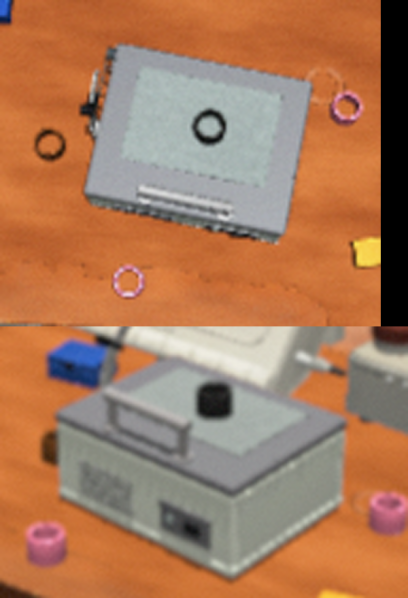

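The box yaw is about -9.5° and the bar is at (0.482, 0.008). The clip points to roughly 0.63 rad. Next I move over the loupe.

{"fn": "step_arm", "kwargs": {
  "series": [
    [1,0.01,0.038,0,0,0,6],
    [1,0.01,0.038,0,0,0,6],
    [1,0.01,0.038,0,0,0,6],
    [1,0.01,0.038,0,0,0,6],
    [1,0.01,0.038,0,0,0,6]
  ]
}}

```text
t: 0.52
tcp_pos: [0.3083, -0.4043, 0.3032]
eef_rot: [[0.592, 0.806, -0.001], [0.806, -0.592, 0.001], [0.0, -0.001, -1.0]]
contact_force: [-0.3, 0.7, 0.5]
gripper_width: 0.0853
gripper_force: 0.0
```

{"fn": "step_arm", "kwargs": {
  "series": [
    [1,0.02,0.035,0,0,0,5.4],
    [1,0.02,0.035,0,0,0,5.4],
    [1,0.02,0.035,0,0,0,5.4],
    [1,0.02,0.035,0,0,0,5.4],
    [1,0.02,0.035,0,0,0,5.4]
  ]
}}

```text
t: 0.93
tcp_pos: [0.4085, -0.2295, 0.3036]
eef_rot: [[0.162, 0.987, -0.0], [0.987, -0.162, -0.0], [-0.0, -0.0, -1.0]]
contact_force: [0.5, -0.7, 0.7]
gripper_width: 0.085
gripper_force: 0.0
```

{"fn": "step_arm", "kwargs": {
  "series": [
    [1,0.025,0.035,0,0,0,0],
    [1,0.025,0.035,0,0,0,0],
    [1,0.025,0.035,0,0,0,0],
    [1,0.025,0.035,0,0,0,0],
    [1,0.0,0.0,0,0,0,0]
  ]
}}

```text
t: 1.35
tcp_pos: [0.5093, -0.0856, 0.3045]
eef_rot: [[0.152, 0.988, 0.005], [0.988, -0.152, 0.006], [0.007, 0.004, -1.0]]
contact_force: [0.1, 1.5, 0.6]
gripper_width: 0.0853
gripper_force: 0.0
```

```bash
python3 - <<'E'
from h import *
s=bot.get_state(); print(s['t'],s['tcp_pos'].__array__().round(4) if hasattr(s['tcp_pos'],'__array__') else s['tcp_pos'],np.array(s['eef_rot']).round(3).tolist(),np.round(s['qpos'],1),np.round(s['contact_force'],2))
m=bot.camera_model('wrist'); im,d=bot.grab_frame('wrist'); save('w1',im); np.savez('/tmp/w1',im=im,d=d,**m); print(m)
T=np.load('/tmp/top.npz');P=T['P'];I=T['im'].astype(int).sum(2)
r=np.zeros(I.shape,bool);r[205:228,280:304]=1
v,u=np.where(r&(I<200)); c,rad=cv2.minEnclosingCircle(np.stack([u,v],1).astype(np.float32));print(c,rad)
t=bot.camera_model('top');R=np.array(t['R']);C=-R.T@np.array(t['t'])
def ray(u,v,z): 
    w=R.T@np.array([(u-t['cx'])/t['fx'],(v-t['cy'])/t['fy'],1]); return C+w*(z-C[2])/w[2]
print('loupe',ray(*c,.126), rad*1.11/t['fx'])
E
```

```text
1.35 [ 0.5093 -0.0856  0.3045] [[0.152, 0.988, 0.005], [0.988, -0.152, 0.006], [0.007, 0.004, -1.0]] [ 30.6   9.3 -27.6 108.7   4.4  62.9  -7.5] [0.09 1.46 0.61]
{'fx': 325.19226210127806, 'fy': 325.19226210127806, 'cx': 280.39154622731894, 'cy': 209.6568868971843, 'R': array([[ 0.98840329, -0.15179439,  0.00417183],
       [-0.14642307, -0.94542837,  0.29107642],
       [-0.0402396 , -0.28831174, -0.95669071]]), 't': array([-0.51836496, -0.04285788,  0.37733772])}
(291.5, 216.0833282470703) 6.103951454162598
loupe [ 0.56364056 -0.01347764  0.126     ] 0.017268746867159023
```

View pics/w1.png

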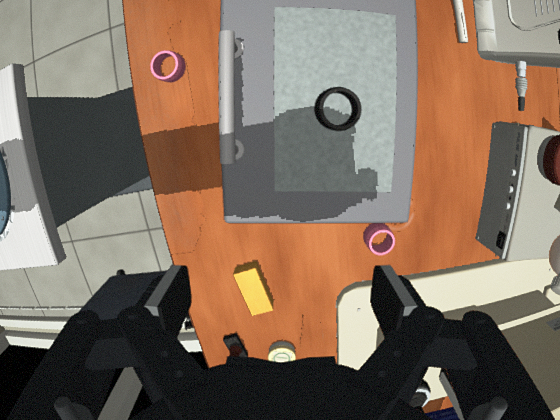

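The wrist view shows the loupe ring at (338,108) and the bar at (229,95). I'll check both by ray casting.

```bash
cat >> h.py <<'E'
def wray(m,u,v,z):
    R=np.array(m['R']);C=-R.T@np.array(m['t'])
    dx,dy=u-m['cx'],v-m['cy'];r=np.hypot(dx,dy);th=r/m['fx']
    w=R.T@np.array([dx/r*np.sin(th),dy/r*np.sin(th),np.cos(th)])
    return C+w*(z-C[2])/w[2]
E
python3 - <<'E'
from h import *
m=dict(np.load('/tmp/w1.npz'));I=m['im'].astype(int).sum(2)
v,u=np.mgrid[0:420,0:560];k=(np.hypot(u-338,v-108)<28)&(I<130)
c,r=cv2.minEnclosingCircle(np.argwhere(k)[:,::-1].astype(np.float32));print(c,r,wray(m,*c,.12))
for p in [(229,33),(227,161),(229,95)]: print(wray(m,*p,.136))
E
```

```text
(337.289794921875, 108.70783996582031) 22.699369430541992 [ 0.5669926  -0.01272024  0.12      ]
[0.49459827 0.05611187 0.136     ]
[ 0.47749036 -0.03891483  0.136     ]
[0.48744644 0.00936355 0.136     ]
```

{"fn": "step_arm", "kwargs": {
  "series": [
    [1,0.028,0.0365,0,0,0,0],
    [1,0.028,0.0365,0,0,0,-0.7],
    [1,0,0,-0.03,0,0,0],
    [1,0,0,-0.03,0,0,0],
    [1,0,0,0,0,0,0]
  ]
}}

```text
t: 1.82
tcp_pos: [0.5515, -0.0306, 0.2375]
eef_rot: [[0.178, 0.984, -0.013], [0.984, -0.178, 0.0], [-0.002, -0.013, -1.0]]
contact_force: [-2.3, -0.8, -1.2]
gripper_width: 0.0853
gripper_force: 0.0
```

```bash
python3 - <<'E'
from h import *
s=bot.get_state(); print(s['t'],np.round(s['tcp_pos'],4),np.round(s['eef_rot'],3).tolist(),np.round(s['contact_force'],2))
m=bot.camera_model('wrist'); im,d=bot.grab_frame('wrist'); save('w2',im)
R=np.array(m['R']);C=m['R']@np.array([.565,-.013,.126])+m['t'];th=np.arctan2(np.hypot(*C[:2]),C[2]);e=C[:2]/np.hypot(*C[:2])*th*m['fx'];print('expect px',e+[m['cx'],m['cy']])
u0,v0=(e+[m['cx'],m['cy']])
v,u=np.mgrid[0:420,0:560];k=(np.hypot(u-u0,v-v0)<48)&(im.astype(int).sum(2)<130)
c,r=cv2.minEnclosingCircle(np.argwhere(k)[:,::-1].astype(np.float32));print(c,r,wray(m,*c,.12))
E
```

```text
1.8167 [ 0.5515 -0.0306  0.2375] [[0.178, 0.984, -0.013], [0.984, -0.178, 0.0], [-0.002, -0.013, -1.0]] [-2.33 -0.78 -1.21]
expect px [298.92868308 209.58155473]
(303.0, 202.0) 31.40073585510254 [ 0.56813434 -0.01060854  0.12      ]
```

View pics/w2.png

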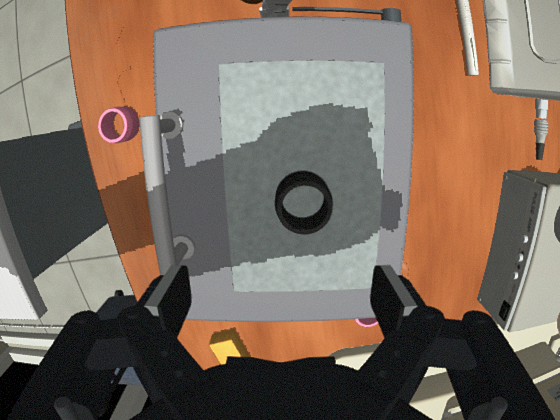

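The loupe ring is centred at (303,202), i.e. (0.566, -0.012). The needle and black clip are at the top edge near (290,8). Going down on the loupe.

{"fn": "step_arm", "kwargs": {
  "series": [
    [1,0.007,0.009,0,0,0,0],
    [1,0.007,0.0095,-0.02,0,0,0],
    [1,0,0,-0.02,0,0,0],
    [1,0,0,-0.015,0,0,0],
    [1,0,0,0,0,0,0]
  ]
}}

```text
t: 2.28
tcp_pos: [0.5694, -0.0116, 0.1879]
eef_rot: [[0.179, 0.984, -0.002], [0.984, -0.179, -0.0], [-0.0, -0.002, -1.0]]
contact_force: [-1.3, -0.9, -0.2]
gripper_width: 0.0855
gripper_force: 0.0
```

{"fn": "step_arm", "kwargs": {
  "series": [
    [1,-0.003,0,-0.011,0,0,0],
    [1,0,0,0,0,0,0],
    [0,0,0,0,0,0,0],
    [0,0,0,0,0,0,0],
    [0,0,0,0,0,0,0]
  ]
}}

```text
t: 2.7
tcp_pos: [0.5678, -0.0113, 0.1791]
eef_rot: [[0.179, 0.984, 0.002], [0.984, -0.179, -0.0], [0.0, 0.002, -1.0]]
contact_force: [0.5, -0.5, 0.1]
gripper_width: 0.0516
gripper_force: 0.0
```

{"fn": "step_arm", "kwargs": {
  "series": [
    [0,0,0,0,0,0,0],
    [0,0,0,0,0,0,0],
    [0,0,0,0,0,0,0],
    [0,0,0,0,0,0,0],
    [0,0,0,0,0,0,0]
  ]
}}

```text
t: 3.12
tcp_pos: [0.5676, -0.0112, 0.1791]
eef_rot: [[0.179, 0.984, 0.001], [0.984, -0.179, -0.0], [-0.0, 0.001, -1.0]]
contact_force: [-1.5, -0.1, 6.4]
gripper_width: 0.0326
gripper_force: 59.4
```

{"fn": "step_arm", "kwargs": {
  "series": [
    [0,0,0,0.003,0,0,0],
    [0,0,0,0.01,0,0,0],
    [0,0,0,0.02,0,0,0],
    [0,0,0,0.02,0,0,0],
    [0,0,0,0,0,0,0]
  ]
}}

```text
t: 3.53
tcp_pos: [0.5697, -0.0107, 0.2354]
eef_rot: [[0.178, 0.984, 0.008], [0.984, -0.178, -0.0], [0.001, 0.008, -1.0]]
contact_force: [0.4, 0.2, 0.6]
gripper_width: 0.0321
gripper_force: 59.6
```

```bash
python3 - <<'E'
from h import *
s=bot.get_state(); print(s['t'],np.round(s['tcp_pos'],4),np.round(s['contact_force'],2),s['gripper_width'],s['gripper_force'])
im,d=bot.grab_frame('wrist'); ims,_,_=cloud('scene')
save('w3',np.hstack([im,cv2.resize(ims[140:260,230:390],(560,420))])[::1,::1]); 
x=cv2.imread('pics/w3.png');cv2.imwrite('pics/w3.png',cv2.resize(x,None,fx=.71,fy=.71))
E
```

```text
3.5333 [ 0.5697 -0.0107  0.2354] [0.4  0.22 0.63] 0.03211848980343407 59.55340753920609
```

View pics/w3.png

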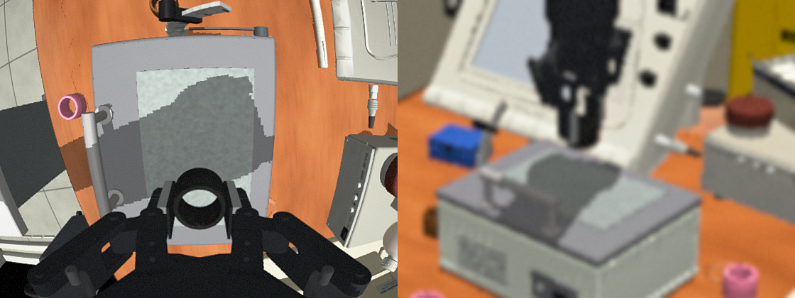

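The loupe is held between the pads (wrist view, 200,200) and the lid is closed. I'll carry it to the empty front left.

{"fn": "step_arm", "kwargs": {
  "series": [
    [0,0,0,0.025,0,0,0],
    [0,0,0,0.025,0,0,0],
    [0,-0.012,0.03,0,0,0,0],
    [0,-0.012,0.03,0,0,0,0],
    [0,-0.012,0.03,0,0,0,0]
  ]
}}

```text
t: 4.05
tcp_pos: [0.5302, 0.0789, 0.2801]
eef_rot: [[0.181, 0.983, -0.001], [0.984, -0.181, 0.0], [-0.0, -0.001, -1.0]]
contact_force: [0.2, 1.0, -1.1]
gripper_width: 0.0321
gripper_force: 59.7
```

{"fn": "step_arm", "kwargs": {
  "series": [
    [0,-0.012,0.03,0,0,0,0],
    [0,-0.012,0.03,0,0,0,0],
    [0,-0.012,0.03,0,0,0,0],
    [0,-0.012,0.03,0,0,0,0],
    [0,-0.012,0.03,0,0,0,0]
  ]
}}

```text
t: 4.47
tcp_pos: [0.4694, 0.2295, 0.2795]
eef_rot: [[0.179, 0.984, -0.002], [0.984, -0.179, -0.001], [-0.002, -0.002, -1.0]]
contact_force: [0.8, 0.1, -1.0]
gripper_width: 0.0322
gripper_force: 59.7
```

{"fn": "step_arm", "kwargs": {
  "series": [
    [0,-0.01,0.02,-0.03,0,0,0],
    [0,0,0,-0.04,0,0,0],
    [0,0,0,-0.04,0,0,0],
    [0,0,0,-0.03,0,0,0],
    [0,0,0,0,0,0,0]
  ]
}}

```text
t: 4.88
tcp_pos: [0.4553, 0.2454, 0.1333]
eef_rot: [[0.177, 0.984, -0.015], [0.984, -0.177, -0.007], [-0.01, -0.014, -1.0]]
contact_force: [-1.5, -1.1, -0.9]
gripper_width: 0.0323
gripper_force: 59.8
```

```bash
python3 - <<'E'
from h import *
s=bot.get_state(); print(s['t'],np.round(s['tcp_pos'],4),np.round(s['eef_rot'],3).tolist(),np.round(s['contact_force'],2),s['gripper_width'],np.round(s['qpos'],1))
E
```

```text
4.8833 [0.4553 0.2454 0.1333] [[0.177, 0.984, -0.015], [0.984, -0.177, -0.007], [-0.01, -0.014, -1.0]] [-1.51 -1.07 -0.91] 0.03226387884829909 [ -2.6  25.5 -35.  114.9  19.8  46.4 -59.3]
```

{"fn": "step_arm", "kwargs": {
  "series": [
    [0,0,0,-0.02,0,0,0],
    [0,0,0,-0.015,0,0,0],
    [0,0,0,-0.008,0,0,0],
    [0,0,0,0,0,0,0],
    [0,0,0,0,0,0,0]
  ]
}}

```text
t: 5.3
tcp_pos: [0.4613, 0.2489, 0.0985]
eef_rot: [[0.179, 0.984, 0.0], [0.984, -0.179, 0.0], [0.0, 0.0, -1.0]]
contact_force: [0.5, -0.3, -0.4]
gripper_width: 0.0323
gripper_force: 59.8
```

{"fn": "step_arm", "kwargs": {
  "series": [
    [0,0,0,-0.008,0,0,0],
    [0,0,0,-0.006,0,0,0],
    [0,0,0,-0.003,0,0,0],
    [0,0,0,0,0,0,0],
    [0,0,0,0,0,0,0]
  ]
}}

```text
t: 5.72
tcp_pos: [0.4609, 0.2487, 0.0807]
eef_rot: [[0.178, 0.984, -0.0], [0.984, -0.178, -0.0], [-0.0, -0.0, -1.0]]
contact_force: [0.1, 0.0, -0.6]
gripper_width: 0.0328
gripper_force: 59.8
```

{"fn": "step_arm", "kwargs": {
  "series": [
    [0,0,0,-0.001,0,0,0],
    [0,0,0,-0.001,0,0,0],
    [0,0,0,0,0,0,0],
    [0,0,0,0,0,0,0],
    [0,0,0,0,0,0,0]
  ]
}}

```text
t: 6.13
tcp_pos: [0.4613, 0.249, 0.0792]
eef_rot: [[0.178, 0.984, 0.001], [0.984, -0.178, 0.0], [0.0, 0.001, -1.0]]
contact_force: [-0.8, -0.0, 2.6]
gripper_width: 0.0324
gripper_force: 60.1
```

Contact force is 2.6 N, so the loupe is on the desk. Releasing it gradually.

{"fn": "step_arm", "kwargs": {
  "series": [
    [0.45,0,0,0,0,0,0],
    [0.5,0,0,0,0,0,0],
    [0.6,0,0,0,0,0,0],
    [0.8,0,0,0,0,0,0],
    [1,0,0,0,0,0,0]
  ]
}}

```text
t: 6.55
tcp_pos: [0.4609, 0.2488, 0.0787]
eef_rot: [[0.178, 0.984, -0.0], [0.984, -0.178, 0.0], [-0.0, -0.0, -1.0]]
contact_force: [-0.5, -0.0, -0.2]
gripper_width: 0.0734
gripper_force: 0.0
```

{"fn": "step_arm", "kwargs": {
  "series": [
    [1,0,0,0,0,0,0],
    [1,0,0,0,0,0,0],
    [1,0,0,0.01,0,0,0],
    [1,0,0,0.03,0,0,0],
    [1,0,0,0.03,0,0,0]
  ]
}}

```text
t: 6.97
tcp_pos: [0.4597, 0.2482, 0.1488]
eef_rot: [[0.178, 0.984, -0.004], [0.984, -0.178, -0.001], [-0.002, -0.004, -1.0]]
contact_force: [0.3, -0.3, 0.9]
gripper_width: 0.0856
gripper_force: 0.0
```

{"fn": "step_arm", "kwargs": {
  "series": [
    [1,0,0,0.04,0,0,0],
    [1,0,0,0.04,0,0,0],
    [1,0,0,0.03,0,0,0],
    [1,0,0,0.02,0,0,0],
    [1,0,0,0,0,0,0]
  ]
}}

```text
t: 7.38
tcp_pos: [0.4634, 0.251, 0.2854]
eef_rot: [[0.178, 0.984, 0.011], [0.984, -0.178, 0.004], [0.006, 0.01, -1.0]]
contact_force: [0.4, 0.5, 0.5]
gripper_width: 0.0852
gripper_force: 0.0
```

```bash
python3 - <<'E'
from h import *
s=bot.get_state(); print(s['t'],np.round(s['tcp_pos'],4),np.round(s['contact_force'],2),s['gripper_width'])
m=bot.camera_model('wrist'); im,d=bot.grab_frame('wrist'); save('w4',im); np.savez('/tmp/w4',im=im,d=d,**m)
E
```

```text
7.3833 [0.4634 0.251  0.2854] [0.43 0.46 0.5 ] 0.08518638784378509
```

View pics/w4.png

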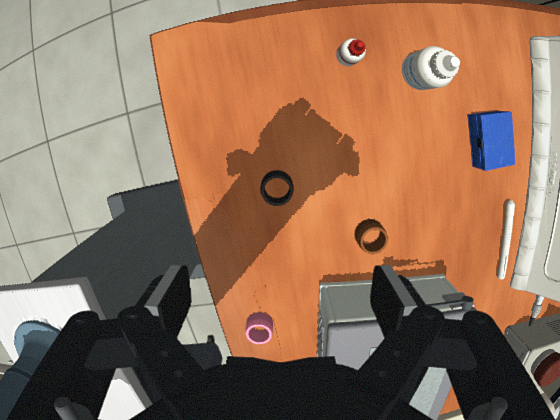

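The loupe stands upright on the desk at (277,188), clear of everything. Now to the bar.

{"fn": "step_arm", "kwargs": {
  "series": [
    [1,0.002,-0.033,0,0,0,0],
    [1,0.002,-0.034,0,0,0,0],
    [1,0.002,-0.034,0,0,0,0],
    [1,0.002,-0.034,0,0,0,0],
    [1,0.002,-0.034,0,0,0,0]
  ]
}}

```text
t: 7.85
tcp_pos: [0.4697, 0.0781, 0.2776]
eef_rot: [[0.178, 0.984, -0.003], [0.984, -0.178, -0.0], [-0.001, -0.003, -1.0]]
contact_force: [1.1, -0.9, 0.3]
gripper_width: 0.0855
gripper_force: 0.0
```

{"fn": "step_arm", "kwargs": {
  "series": [
    [1,0.003,-0.034,0,0,0,0],
    [1,0.003,-0.03,-0.01,0,0,0],
    [1,0.003,-0.01,-0.015,0,0,0],
    [1,0,0,0,0,0,0],
    [1,0,0,0,0,0,0]
  ]
}}

```text
t: 8.27
tcp_pos: [0.4784, 0.0056, 0.2522]
eef_rot: [[0.18, 0.984, -0.005], [0.984, -0.18, 0.001], [0.0, -0.005, -1.0]]
contact_force: [-1.0, 0.4, 0.2]
gripper_width: 0.0851
gripper_force: 0.0
```

```bash
python3 - <<'E'
from h import *
s=bot.get_state(); print(s['t'],np.round(s['tcp_pos'],4),np.round(s['eef_rot'],3).tolist(),np.round(s['contact_force'],2),np.round(s['qpos'],1))
m=bot.camera_model('wrist'); im,d=bot.grab_frame('wrist'); save('w5',im); np.savez('/tmp/w5',im=im,d=d,**m)
E
```

```text
8.2667 [0.4784 0.0056 0.2522] [[0.18, 0.984, -0.005], [0.984, -0.18, 0.001], [0.0, -0.005, -1.0]] [-0.99  0.42  0.19] [ 23.2   9.  -30.7 116.1   5.4  56.6 -20.5]
```

View pics/w5.png

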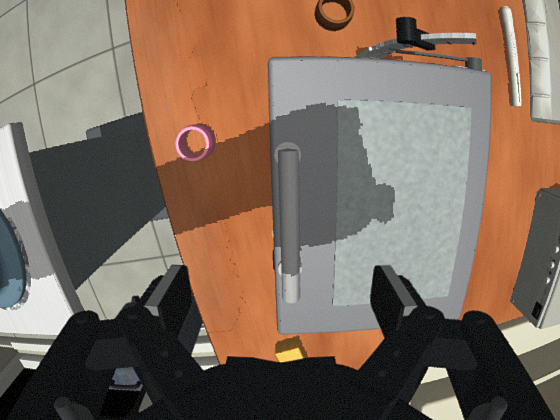

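The bar runs from (289,150) to (291,303). The clip is at (405,32), with the needle running from (475,62) to (395,54). I'll measure both.

```bash
python3 - <<'E'
from h import *
m=dict(np.load('/tmp/w5.npz'));d=m['d'];I=m['im'].astype(int).sum(2)
R=m['R'];C=-R.T@m['t']
v,u=np.mgrid[0:420,0:560];dx,dy=u-m['cx'],v-m['cy'];r=np.hypot(dx,dy)+1e-9;th=r/m['fx']
w=np.stack([dx/r*np.tan(th),dy/r*np.tan(th),np.ones_like(r)],-1)*d[...,None]
P=w@R+C
k=np.zeros(I.shape,bool);k[145:310,270:310]=1;k&=(P[...,2]>.13)&(P[...,2]<.15)
q=P[k];print('bar',q.mean(0),q.min(0),q.max(0),cv2.minAreaRect((q[:,:2]*1000).astype(np.float32)))
a=np.deg2rad(-10);X=np.array([np.cos(a),np.sin(a),0]);Y=np.array([-np.sin(a),np.cos(a),0])
rr=cv2.minAreaRect((q[:,:2]*1000).astype(np.float32))[0];B=np.array([rr[0]/1e3,rr[1]/1e3,.134]);H=B+.15*X;H[2]=.088
print('H',H)
def lf(p): e=p-H; return np.stack([e@X,e@Y,e[...,2]],-1)
k=np.zeros(I.shape,bool);k[10:52,380:430]=1;k&=(I<150)&(P[...,2]>.1)&(P[...,2]<.2)
L=lf(P[k]);print(k.sum(),L.mean(0));rad=np.hypot(L[:,0],L[:,2]);an=np.arctan2(L[:,2],-L[:,0]);print('rad',np.percentile(rad,[2,25,50,75,98]),'ang',np.percentile(an,[2,25,50,75,98]),'y',np.percentile(L[:,1],[2,50,98]))
in_=np.abs(rad-.075)<.004;print(in_.sum(),np.median(an[in_]) if in_.any() else 0)
for p in [(476,62),(455,60),(430,57),(410,54),(398,53)]: print(p,lf(P[p[1],p[0]]).round(4))
save('c5',cv2.resize(m['im'][0:90,350:510],None,fx=4.5,fy=4.5,interpolation=cv2.INTER_CUBIC))
E
```

```text
bar [0.48570711 0.01399999 0.13897521] [ 0.47176441 -0.04108267  0.13051672] [0.49844164 0.05903474 0.14192136] ((485.0268859863281, 9.013263702392578), (100.10179901123047, 12.018863677978516), 81.2494888305664)
H [ 0.63274805 -0.01703396  0.088     ]
655 [-0.08176485  0.12057708  0.05712183]
rad [0.08040668 0.09415119 0.1033179  0.10569221 0.10725005] ang [0.54855543 0.59209573 0.61790518 0.63372178 0.64987197] y [0.1152001  0.11987941 0.12868814]
7 0.5758138245798436
(476, 62) [-0.0035  0.1203  0.0069]
(455, 60) [ 0.0324  0.1386 -0.0901]
(430, 57) [-0.0008  0.1367 -0.086 ]
(410, 54) [-0.0582  0.1199 -0.0016]
(398, 53) [-0.0369  0.1367 -0.0866]
```

View pics/c5.png

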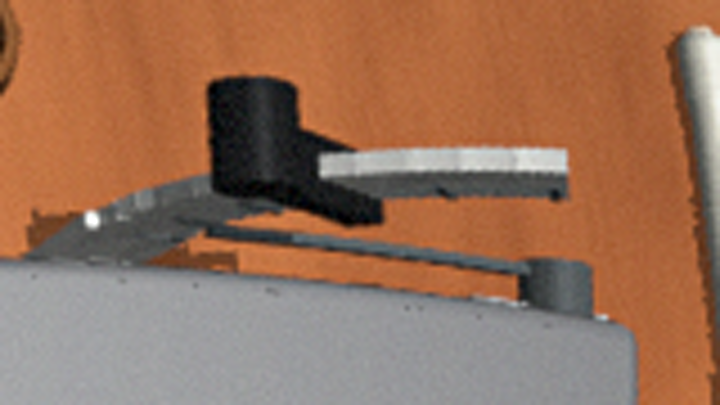

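{"fn": "step_arm", "kwargs": {
  "series": [
    [1,0.006,0.003,-0.02,0,0,0],
    [1,0,0,-0.02,0,0,0],
    [1,0,0,-0.015,0,0,0],
    [1,0,0,-0.007,0,0,0],
    [1,0,0,0,0,0,0]
  ]
}}

```text
t: 8.73
tcp_pos: [0.4848, 0.0108, 0.1908]
eef_rot: [[0.175, 0.985, -0.003], [0.985, -0.175, 0.001], [0.0, -0.003, -1.0]]
contact_force: [-0.4, -0.5, -0.6]
gripper_width: 0.085
gripper_force: 0.0
```

{"fn": "step_arm", "kwargs": {
  "series": [
    [0.6,0,0,0,0,0,0],
    [0.4,0,0,0,0,0,0],
    [0.3,0,0,0,0,0,0],
    [0,0,0,0,0,0,0],
    [0,0,0,0,0,0,0]
  ]
}}

```text
t: 9.15
tcp_pos: [0.4864, 0.0088, 0.1926]
eef_rot: [[0.179, 0.984, 0.001], [0.984, -0.179, -0.0], [0.0, 0.001, -1.0]]
contact_force: [0.2, -0.8, 0.8]
gripper_width: 0.0258
gripper_force: 0.0
```

{"fn": "step_arm", "kwargs": {
  "series": [
    [0,0,0,0,0,0,0],
    [0,0,0,0,0,0,0],
    [0,0,0,0,0,0,0],
    [0,0,0,0,0,0,0],
    [0,0,0,0,0,0,0]
  ]
}}

```text
t: 9.57
tcp_pos: [0.4845, 0.0091, 0.1922]
eef_rot: [[0.177, 0.984, -0.004], [0.984, -0.177, -0.001], [-0.002, -0.004, -1.0]]
contact_force: [-4.7, 0.1, 6.6]
gripper_width: 0.0099
gripper_force: 58.5
```

```bash
python3 - <<'E'
import numpy as np
a=np.deg2rad(-9.5);X=np.array([np.cos(a),np.sin(a)])
r=np.hypot(.15,.046);p0=np.arctan2(.046,.15);h=.058
f=lambda t:(-r*np.cos(p0+t)+h*np.sin(t), r*np.sin(p0+t)+h*np.cos(t))
ts=np.deg2rad(np.arange(0,36,3))
for t0,t1 in zip(ts,ts[1:]):
    d=np.subtract(f(t1),f(t0)); print(round(np.rad2deg(t1)),(X*d[0]).round(4),d[1].round(4))
print(3*-np.sin(a),3*np.cos(a))
E
```

```text
3 [ 0.0056 -0.0009] 0.0077
6 [ 0.006 -0.001] 0.0074
9 [ 0.0063 -0.0011] 0.0071
12 [ 0.0067 -0.0011] 0.0067
15 [ 0.007  -0.0012] 0.0064
18 [ 0.0073 -0.0012] 0.006
21 [ 0.0076 -0.0013] 0.0056
24 [ 0.0079 -0.0013] 0.0052
27 [ 0.0082 -0.0014] 0.0047
30 [ 0.0084 -0.0014] 0.0043
33 [ 0.0086 -0.0014] 0.0039
0.49514281758203293 2.9588568046116945
```

{"fn": "step_arm", "kwargs": {
  "series": [
    [0,0.0056,-0.0009,0.0077,0,0.5,2.96],
    [0,0,0,0,0,0,0],
    [0,0,0,0,0,0,0],
    [0,0,0,0,0,0,0],
    [0,0,0,0,0,0,0]
  ]
}}

```text
t: 9.98
tcp_pos: [0.4869, 0.0087, 0.197]
eef_rot: [[0.13, 0.991, -0.02], [0.992, -0.13, 0.001], [-0.001, -0.02, -1.0]]
contact_force: [-5.4, 2.5, -3.5]
gripper_width: 0.0101
gripper_force: 59.6
```

I shifted the turn by one axis in that row: the 2.96° went about z instead of y. Correcting it.

{"fn": "step_arm", "kwargs": {
  "series": [
    [0,0,0,0,0.5,2.46,-2.96],
    [0,0,0,0,0,0,0],
    [0,0.006,-0.001,0.0074,0.5,2.96,0],
    [0,0,0,0,0,0,0],
    [0,0,0,0,0,0,0]
  ]
}}

```text
t: 10.4
tcp_pos: [0.4954, 0.0072, 0.2057]
eef_rot: [[0.176, 0.978, -0.109], [0.984, -0.175, 0.019], [-0.001, -0.11, -0.994]]
contact_force: [-4.2, 1.0, -2.5]
gripper_width: 0.0097
gripper_force: 60.9
```

{"fn": "step_arm", "kwargs": {
  "series": [
    [0,0.0063,-0.0011,0.0071,0.5,2.96,0],
    [0,0.0067,-0.0011,0.0067,0.5,2.96,0],
    [0,0.007,-0.0012,0.0064,0.5,2.96,0],
    [0,0,0,0,0,0,0],
    [0,0,0,0,0,0,0]
  ]
}}

```text
t: 10.82
tcp_pos: [0.5154, 0.004, 0.2261]
eef_rot: [[0.176, 0.949, -0.262], [0.984, -0.171, 0.045], [-0.002, -0.265, -0.964]]
contact_force: [-5.5, 0.3, -2.0]
gripper_width: 0.0098
gripper_force: 61.6
```

{"fn": "step_arm", "kwargs": {
  "series": [
    [0,0.0073,-0.0012,0.006,0.5,2.96,0],
    [0,0.0076,-0.0013,0.0056,0.5,2.96,0],
    [0,0.0079,-0.0013,0.0052,0.5,2.96,0],
    [0,0,0,0,0,0,0],
    [0,0,0,0,0,0,0]
  ]
}}

```text
t: 11.23
tcp_pos: [0.5383, 0.0003, 0.2431]
eef_rot: [[0.176, 0.896, -0.408], [0.984, -0.161, 0.069], [-0.004, -0.414, -0.91]]
contact_force: [-6.6, 1.0, -1.0]
gripper_width: 0.0092
gripper_force: 62.1
```

{"fn": "step_arm", "kwargs": {
  "series": [
    [0,0.0082,-0.0014,0.0047,0.5,2.96,0],
    [0,0.0084,-0.0014,0.0043,0.5,2.96,0],
    [0,0.0086,-0.0014,0.0039,0.5,2.96,0],
    [0,0,0,0,0,0,0],
    [0,0,0,0,0,0,0]
  ]
}}

```text
t: 11.65
tcp_pos: [0.5637, -0.0037, 0.2563]
eef_rot: [[0.175, 0.821, -0.544], [0.985, -0.149, 0.092], [-0.005, -0.551, -0.834]]
contact_force: [-6.8, 1.5, -0.6]
gripper_width: 0.0096
gripper_force: 62.3
```

```bash
python3 - <<'E'
from h import *
s=bot.get_state(); p=np.array(s['tcp_pos']);R=np.array(s['eef_rot']);print(s['t'],p.round(4),R.round(3).tolist(),np.round(s['contact_force'],2),np.round(s['qpos'],1))
B=p+R[:,2]*.058;a=np.deg2rad(-9.5);X=np.array([np.cos(a),np.sin(a),0]);e=B-[.633,-.016,.088]
print('lid',np.arctan2(e[2],-e@X)-np.arctan2(.046,.15),'r',np.hypot(e[2],e@X),'tilt',np.arcsin(np.hypot(*R[:2,2])))
m=bot.camera_model('wrist'); im,d=bot.grab_frame('wrist'); np.savez('/tmp/w6',im=im,d=d,**m); ims,_,_=cloud('scene')
save('w6',cv2.resize(np.hstack([im,cv2.resize(ims[150:280,230:390],(560,420))]),None,fx=.71,fy=.71))
E
```

```text
11.65 [ 0.5637 -0.0037  0.2563] [[0.175, 0.821, -0.544], [0.985, -0.149, 0.092], [-0.005, -0.551, -0.834]] [-6.75  1.49 -0.64] [ 18.3  34.8 -27.4  86.8   5.   93.9 -20.5]
lid 0.5667548578093975 r 0.1576771894238739 tilt 0.5838821193552344
```

View pics/w6.png

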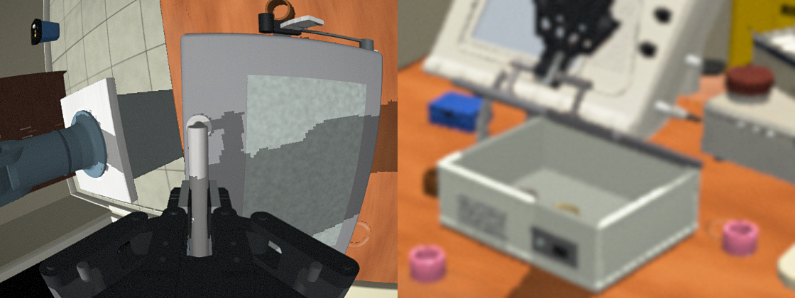

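The lid is up and held by the bar. The needle now lies next to the clip, near (265,25) in the left half of the picture. I'll compare their angles numerically.

```bash
python3 - <<'E'
from h import *
for fn,(r0,r1,c0,c1) in [('/tmp/w6.npz',(5,75,360,535)),('/tmp/w5.npz',(5,75,360,500))]:
    m=dict(np.load(fn));d=m['d'];I=m['im'].astype(int).sum(2);R=m['R'];C=-R.T@m['t']
    v,u=np.mgrid[0:420,0:560];dx,dy=u-m['cx'],v-m['cy'];r=np.hypot(dx,dy)+1e-9;th=r/m['fx']
    P=(np.stack([dx/r*np.tan(th),dy/r*np.tan(th),np.ones_like(r)],-1)*d[...,None])@R+C
    a=np.deg2rad(-9.5);X=np.array([np.cos(a),np.sin(a),0]);Y=np.array([-np.sin(a),np.cos(a),0])
    e=P-[.633,-.016,.088];L=np.stack([e@X,e@Y,e[...,2]],-1)
    k=np.zeros(I.shape,bool);k[r0:r1,c0:c1]=1;k&=(L[...,1]>.1105)&(L[...,1]<.135)&(L[...,2]>-.02)
    rad=np.hypot(L[...,0],L[...,2]);an=np.arctan2(L[...,2],-L[...,0])
    print(fn)
    for lo in np.arange(.0,.112,.008):
        for nm,s in (('dark',I<110),('grey',(I>=110))):
            q=k&s&(rad>=lo)&(rad<lo+.008)
            if q.sum()>2: print(f'{lo:.3f}',nm,q.sum(),'ang',np.percentile(an[q],[5,50,95]).round(3),'y',np.median(L[q][:,1]).round(4),'I',np.median(I[q]),'px',np.median(u[q]),np.median(v[q]))
E
```

```text
/tmp/w6.npz
0.000 grey 171 ang [0.698 1.659 2.754] y 0.118 I 269.0 px 520.0 63.0
0.008 dark 3 ang [0.47  0.516 0.652] y 0.1198 I 104.0 px 501.0 57.0
0.008 grey 205 ang [0.434 1.129 2.433] y 0.1172 I 271.0 px 514.0 63.0
0.016 grey 83 ang [0.509 0.69  1.278] y 0.1199 I 280.0 px 499.0 56.0
0.024 grey 78 ang [0.562 0.646 0.992] y 0.1196 I 279.0 px 488.0 54.0
0.032 grey 81 ang [0.515 0.616 0.892] y 0.1197 I 281.0 px 477.0 52.0
0.040 grey 83 ang [0.545 0.617 0.828] y 0.1196 I 273.0 px 467.0 49.0
0.048 grey 81 ang [0.537 0.604 0.782] y 0.1196 I 277.0 px 454.0 47.0
0.056 grey 88 ang [0.544 0.599 0.752] y 0.1195 I 219.0 px 443.0 46.0
0.064 dark 7 ang [0.563 0.594 0.627] y 0.1193 I 94.0 px 424.0 44.0
0.064 grey 74 ang [0.55  0.598 0.729] y 0.1193 I 215.0 px 431.0 45.0
0.072 dark 72 ang [0.584 0.635 0.648] y 0.1163 I 83.0 px 416.5 46.0
0.072 grey 290 ang [0.312 0.805 1.014] y 0.1188 I 251.0 px 429.0 38.0
0.080 dark 97 ang [0.581 0.628 0.647] y 0.1162 I 87.0 px 404.0 44.0
0.080 grey 400 ang [0.353 0.832 1.013] y 0.1188 I 252.0 px 420.0 34.0
0.088 dark 166 ang [0.592 0.629 0.644] y 0.1186 I 88.0 
[... 1067 characters left out ...]
.0
0.072 dark 42 ang [0.587 0.635 0.645] y 0.1162 I 65.0 px 431.0 47.0
0.072 grey 251 ang [-0.162  0.4    0.951] y 0.1187 I 230.0 px 407.0 47.0
0.080 dark 58 ang [0.587 0.631 0.644] y 0.1166 I 73.0 px 425.0 44.5
0.080 grey 357 ang [-0.13   0.576  0.97 ] y 0.1187 I 228.0 px 421.0 43.0
0.088 dark 89 ang [0.583 0.629 0.638] y 0.1172 I 76.0 px 418.0 41.0
0.088 grey 531 ang [-0.104  0.682  0.978] y 0.1198 I 459.0 px 427.0 38.0
0.096 dark 174 ang [0.556 0.647 0.656] y 0.1188 I 79.0 px 412.0 34.0
0.096 grey 90 ang [0.105 0.638 0.654] y 0.122 I 141.0 px 409.0 28.5
0.104 dark 206 ang [0.567 0.599 0.623] y 0.1215 I 68.0 px 401.0 29.0
0.104 grey 71 ang [0.555 0.63  0.644] y 0.1224 I 141.0 px 407.0 28.0
```

The mark is at about 0.60 rad and the lid at about 0.56, so I'll raise it by 2° more.

{"fn": "step_arm", "kwargs": {
  "series": [
    [0,0.0029,-0.0005,0.0013,0.17,1,0],
    [0,0.0029,-0.0005,0.0012,0.17,1,0],
    [0,0,0,0,0,0,0],
    [0,0,0,0,0,0,0],
    [0,0,0,0,0,0,0]
  ]
}}

```text
t: 12.17
tcp_pos: [0.5694, -0.0046, 0.2587]
eef_rot: [[0.175, 0.803, -0.57], [0.985, -0.145, 0.097], [-0.005, -0.579, -0.816]]
contact_force: [-6.5, 1.3, -0.7]
gripper_width: 0.0095
gripper_force: 62.1
```

{"fn": "step_arm", "kwargs": {
  "series": [
    [0,0,0,0,0,0,0],
    [0,0,0,0,0,0,0],
    [0,0,0,0,0,0,0],
    [0,0,0,0,0,0,0],
    [0,0,0,0,0,0,0]
  ]
}}

```text
t: 12.58
tcp_pos: [0.5694, -0.0046, 0.2587]
eef_rot: [[0.175, 0.803, -0.57], [0.985, -0.145, 0.097], [-0.005, -0.578, -0.816]]
contact_force: [-6.5, 1.7, -2.0]
gripper_width: 0.0099
gripper_force: 62.1
```

```bash
python3 - <<'E'
from h import *
s=bot.get_state(); p=np.array(s['tcp_pos']);R=np.array(s['eef_rot']);print(s['t'],p.round(4),np.round(s['contact_force'],2),s['gripper_force'],s['gripper_width'])
B=p+R[:,2]*.058;a=np.deg2rad(-9.5);X=np.array([np.cos(a),np.sin(a),0]);e=B-[.633,-.016,.088]
print('lid',np.arctan2(e[2],-e@X)-np.arctan2(.046,.15),'tilt',np.arcsin(np.hypot(*R[:2,2])))
im,d,P=cloud('top');T=np.load('/tmp/top.npz')
for u,v in [(177,191),(208,170),(167,217),(356,262),(387,280),(395,258),(254,162)]: print(u,v,P[v,u].round(3),T['P'][v,u].round(3))
k=(np.hypot(P[...,0]-.461,P[...,1]-.249)<.03)&(im.astype(int).sum(2)<150);q=P[k];print('loupe',k.sum(),q.mean(0).round(3),q[:,2].max())
E
```

```text
12.5833 [ 0.5694 -0.0046  0.2587] [-6.55  1.67 -1.99] 62.14129686355591 0.009945620799779096
lid 0.6011739106245904 tilt 0.6166644073788087
177 191 [0.637 0.342 0.071] [0.637 0.342 0.07 ]
208 170 [0.724 0.261 0.029] [0.724 0.261 0.03 ]
167 217 [0.557 0.369 0.051] [0.558 0.37  0.047]
356 262 [ 0.378 -0.094  0.677] [ 0.452 -0.221  0.022]
387 280 [ 0.402 -0.312  0.037] [ 0.402 -0.313  0.033]
395 258 [ 0.471 -0.343  0.019] [ 0.472 -0.343  0.017]
254 162 [0.766 0.116 0.012] [0.766 0.116 0.012]
loupe 40 [0.46  0.244 0.017] 0.02971292190884672
```

The lid is steady at about 0.60 rad. The loupe is standing, and the bystanders I could check are where they were; the arm hides the yellow carton in the top view. Handing in.

```bash
python3 -c "
from rig import bot
print(bot.close_job())"
```

```text
the job is handed in; nothing more can be done
None
```

I handed the job in with the stand magnifier upright on the front left of the desk and the lid held by its bar at about 0.60 rad, matching the mark as I measured it; no pass or fail result came back.

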